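# Load the hand blender's battery stick into its sprung charging dock

## Task

Put the cordless blender's battery stick on charge: with its flat end towards the coil spring, slip that end in under the dock's clear hood, press it back against the spring by feel without ramming it, and swing the brass nub end down past the red retaining lip. Let go with the stick lying level in its saddles, held by the spring with its nub home against the end wall under the lip, and leave the salt shaker and the tomato where they stand.

Things in the scene. Friction and masses are not known exactly. Their poses are not given: they have to be found in the camera images.
- cell: the battery stick, loose: a black cylinder 40 mm in diameter, 130 mm long over all, about 0.2 kg, lying on the worktop; blue sleeve, red band near the nub end, silver band near the flat end. Origin on its axis at mid length; +x runs along it to the flat end, -x to the brass nub. The last 10 mm at the nub end are the nub, 24 mm in diameter; the rest is 40 mm thick
- cell_nub (a point): tip of the stick's brass nub, on its axis, 65 mm from the stick's origin
- cell_flat (a point): centre of the stick's flat end, 65 mm from its origin the other way
- dock: charging dock: a white base plate, fixed, 215 x 64 mm, 6 mm thick, and on it the cradle. Origin on the worktop; +x runs along the dock to the spring end, z up. The cradle is set anywhere from -6 to +6 mm along x on the base, different each time and stiff to move; this is not measured and must be found by feel or by eye. Heights are above the worktop, x values below are for the cradle at mid setting
- dock_seat (a point): fixed in the dock 42 mm above its origin: where the middle of the stick's axis lies when seated with the cradle at mid setting. Cradle: floor at z = 8; V saddles at x = -50 to -38 and 38 to 50, 46 mm wide, upper edges at z = 36; between them the sides are open to fingers. Red lip 36 mm wide, at x = -65 to -59, z = 56 to 60.5, on an end wall with its inner face at x = -65
- spring (a joint): travel (m) of the steel spring plate (40 mm wide, z = 23 to 69) in the cradle, growing towards +x. 0: face at x = 61, 3.2 N; about 0.004 with the stick home (spans x = -65 to 65); 0.0165 hard stop, 9.8 N. Clear hood over it from x = 53, underside z = 71, top z = 75, walls 46 mm apart. Enter tilted 20 degrees, flat end down: touches 7 mm short of home, lip cleared 7 mm past home, hard stop 9.5 mm past
- salt_shaker: salt shaker, 44 mm in diameter, 90 mm high, loose, a bystander; origin under its centre
- tomato: tomato, 74x72x69 mm, loose, a bystander; origin under its centre

How it is judged (in metres and radians):
On the way:
1. the stick's flat end has pressed the spring plate back by more than 9 mm (value of joint spring above 0.009 m and distance between cell_flat and dock_seat below 0.1 m and x of cell_flat in the frame of dock above 0.045 m), for 0.05 s.
At the end, for the whole second after the job is handed in: the stick lies at rest along the dock within 4 degrees, flat end towards the spring, both ends within 4 mm of the seated height and the nub within 4 mm of the centre line, home under the lip: the spring plate stands pressed 1.5 to 6.5 mm (4 mm when the nub is against the end wall) (value of joint spring between 0.0015 and 0.0065 m and x of cell_flat in the frame of dock between 0.055 and 0.075 m and z of cell_flat in the frame of dock between 0.038 and 0.046 m and x of cell_nub in the frame of dock between -0.075 and -0.055 m and y of cell_nub in the frame of dock between -0.004 and 0.004 m and z of cell_nub in the frame of dock between 0.038 and 0.046 m and angle between the x axis of cell and the x axis of dock, either way round below 0.07 rad and linear speed of cell below 0.02 m/s); the robot touches nothing.
It fails at once if the salt shaker or the tomato is moved by more than 40 mm (distance of any of salt_shaker, tomato from where it was at the start of the episode above 0.04 m).
It fails at once if the stick is rammed against the dock or its spring with more than 60 N in all (contact force between cell and dock above 60 N).
It also fails if it takes over 48 s, if anything falls off the work surface, if the arm or the gripper's body presses on something with over 40 N, if the wrist force passes 120 N, or if a joint passes its speed limit or range.

## Robot

A 7-joint arm with a two-finger parallel gripper is mounted at the origin on a cart in front of the work surface, level with it; the furniture and walls round the work are solid. World frame = base frame: x ahead of the robot, y to its left, z up, the work surface at z = 0. Lengths are in m, angles in degrees, forces in N, time in s.
With the tool pointing down it reaches from about 0.425 to 0.875 m from the base axis. Payload 4.7 kg.
Tool frame: the origin (TCP) lies at the very end of the fingers, on their centre line; the grasp point (between the pads) lies 19 mm behind it; z points along the fingers, y is the line along which they close (so a half turn about z gives the same grasp; the last joint's range is limited). The gripper opens to 87 mm and grips with 3 to 60 N. Pads are 19 mm wide; open, the fingers measure 117 mm over their backs; the gripper's body (75 mm by 190 mm) begins 51 mm behind the grasp point.
Start: joints at [-74.25, 18.392, -4.016, 83.108, 1.295, 78.541, -3.26], TCP at [0.168, 0.628, 0.223] pointing down, gripper open.
Joint ranges: [-163.93, 163.93], [-17.29, 119.83], [-79.2, 71.16], [3.27, 140.29], [-89.18, 269.18], [5.43, 117.66], [-154.24, 154.24]. Speed limits (degrees/s): [147.25, 147.25, 180, 180, 180, 180, 180].

## Interface

Orientations are given as [roll, pitch, yaw] about the fixed x, y, z axes, in that order (R = Rz(yaw) Ry(pitch) Rx(roll)).
In Python, from cell import get_obs, read_camera, sign_off, silhouettes gives the robot as it stands.
- The arm moves only by the tool play_rows, never from a script. Its argument "steps" is a list that holds one entry, the list of rows, each a list of 7 numbers: the shift along the tool's x, y, z in m, then the turn, a rotation vector about the tool's x, y, z in rad, then the finger opening in m, from 0 to 0.087. A call has 1 to 12 rows; each row shifts and turns the commanded pose from where the row before left it, along the tool's axes as they then stand; what a row does not reach is not made up. A row lasts 1/10 s, in which the tool goes at most 50 mm and 8.59 degrees, less where a joint would pass 70% of its speed; a pose out of reach is approached as far as the arm can. A call is refused whole if a number of a shift passes 0.05 or a number of a turn 0.15, either way. A call with a gripper value outside its range is refused whole. The fingers move at their own pace and stop on an object; "force" is the grip in N (left out, the last holds). Time passes only in rows, so rows that do not move let the fingers close. It gives the time, the measured TCP pose, the force, the opening and the grip force at its end, in the units of the state.
- get_obs(): the state, without advancing time (a new reading comes with each control period).
- read_camera(name): name is "side" or "top" or "wrist"; returns a dict with "frame" (420x560x3 uint8, red, green, blue), "intrinsics" (3x3 intrinsics, pixels), "k1" (the pictures are not rectified: a ray, as slopes to the right and down, at radius r is drawn at 1 + k1 r^2 times it, then the intrinsics apply), "view" (4x4, takes a point from world to camera coordinates). Camera axes: x right, y up, looking along -z (the intrinsics and any distortion apply to the point x, -y, -z); pixel columns grow to the right and rows downward; lengths in m; the calibration is good to about 2 mm. A picture is of the moment at which its call begins. There is no depth.
- sign_off(): hands the job in; it is judged then, once.
Trained networks look in the newest picture that a camera, given by its name, has taken for a name from the list of things; names that differ only in an ending like _2 or _b are one class to them, and where a whole thing is asked for, a point or a joint stands for the part that bears it (a point fixed in the world has none). Each returns a list of dicts, best first, with "p" (0 to 1); they miss things now and then, are a little off and sometimes report something else, mostly with a low value. They report only what shows in the picture. A call takes as long as a camera call.
- silhouettes(camera, name): "pixels" (420x560 bool, what is visible of it) and "extent" ([left, top, right, bottom] in pixels, round what is visible of it).
The state is a dict: "time_s": time; "qpos": joint angles; "joint_velocities": joint speeds; "effort": joint torques, N m; "tool_pos": TCP position; "tool_rot": TCP orientation; "force": force on the tool from outside, world axes, zero at the start; "wrist_torque": the same for the moment, N m; "grip_width": finger opening in m; "grasp_force": force on a finger pad.
Only numpy, scipy, OpenCV 4.12 (cv2) and the standard library are available. Lean on these libraries where they do the work, as an engineer would, in place of code of your own. Each camera call takes 0.05 s, during which the arm holds its last target. There are 200 camera calls.

## Working session

There is one attempt and no reset: what is moved stays moved. The work goes in short steps, Python scripts to look and compute and a tool call to move; the robot and the scene stay as the last step left them, time stands still between calls to the robot, and variables do not carry over. Pictures are saved under pics/ and viewed, at most 10 in all, crops included, and the job is handed in when it is done.

Besides the shell and the picture viewer there is one more tool, called after "Emit:" as name(argument=value, ...), one argument or row to a line, values as JSON. play_rows: Moves the arm, as the interface text tells. Its arguments: {"type":"object","properties":{"steps":{"type":"array","items":{"type":"array","items":{"type":"array","items":{"type":"number"}}}},"force":{"type":"number"}},"required":["steps"]}

```bash
mkdir -p pics; ls; cat > h.py <<'E'
import numpy as np,cv2
from cell import *
from scipy.spatial.transform import Rotation as R
def ray(c,u,v):
    K=np.array(c["intrinsics"]);k=c["k1"];V=np.array(c["view"])
    d=np.array([(u-K[0,2])/K[0,0],(v-K[1,2])/K[1,1]]);s=d.copy()
    for _ in range(30): s=d/(1+k*(s@s))
    Rm=V[:3,:3];o=-Rm.T@V[:3,3]
    w=Rm.T@np.array([s[0],-s[1],-1.]);return o,w
def onz(c,u,v,z):
    o,w=ray(c,u,v);return o+w*(z-o[2])/w[2]
def proj(c,P):
    V=np.array(c["view"]);p=V[:3,:3]@np.array(P)+V[:3,3];s=np.array([p[0],-p[1]])/-p[2]
    s=s*(1+c["k1"]*(s@s));K=np.array(c["intrinsics"]);return K[:2,:2]@s+K[:2,2]
E
python3 - <<'E'
from h import *
o=get_obs();print(o)
ims=[]
for n in ["side","top","wrist"]:
    c=read_camera(n);f=c["frame"][:,:,::-1];cv2.imwrite(f"pics/{n}0.png",f)
    V=np.array(c["view"]);print(n,-V[:3,:3].T@V[:3,3],np.array(c["intrinsics"]).tolist(),c["k1"])
    for t in ["cell","dock","salt_shaker","tomato","cell_nub","cell_flat"]:
        s=silhouettes(n,t)
        for d in s[:2]:
            print(t,round(d["p"],2),d["extent"])
            if d["p"]>.4:
                m=d["pixels"].astype(np.uint8)
                r=cv2.minAreaRect(cv2.findNonZero(m))
                z={"cell":.02,"dock":.0}.get(t,0.02)
                print("  ",[onz(c,*q,z).round(3)[:2].tolist() for q in cv2.boxPoints(r)], r)
E
```

```text
pics
{'time_s': 0.0, 'qpos': array([-74.25077719,  18.4388703 ,  -4.01508669,  83.17434154,
         1.29324179,  78.54065795,  -3.26102228]), 'joint_velocities': array([ 0.05213864,  0.01063514, -0.01510155,  0.0355847 , -0.09375034,
       -0.0855941 , -0.01240922]), 'effort': array([ 4.21232135e-04, -4.91293359e+01, -4.03496716e-01, -3.12527204e+01,
       -6.38796366e-02,  4.40497440e-02,  1.79997264e-04]), 'tool_pos': array([0.16749118, 0.62748111, 0.2214685 ]), 'tool_rot': array([-1.79891273e+02,  4.15219462e-03,  1.65058723e+02]), 'force': array([-0.44492607, -0.69528357, -0.0311064 ]), 'wrist_torque': array([0.07403625, 0.01094886, 0.05085958]), 'grasp_force': 0.0, 'grip_width': 0.08683145334810724}
side [ 0.03842577 -0.80485672  0.5980574 ] [[492.5236148706851, 0.0, 284.40373445168757], [0.0, 492.5236148706851, 205.88856001533057], [0.0, 0.0, 1.0]] -0.026025510624043274
cell 0.79 [210.2, 197.6, 264.3, 220.2]
   [[0.416, 0.208], [0.454, 0.289], [0.561, 0.196], [0.518, 0.122]] ((236.52430725097656, 207.7163543701172), (53.147979736328125, 16.197750091552734), 4.899092674255371
[... 1684 characters left out ...]
[[0.447, 0.262], [0.551, 0.177], [0.522, 0.143], [0.42, 0.229]] ((227.15574645996094, 241.713134765625), (20.613937377929688, 64.9146957397461), 39.80556869506836)
cell_nub 0.46 [363.4, 131.8, 385.5, 158.9]
   [[0.725, -0.083], [0.724, -0.133], [0.664, -0.13], [0.664, -0.081]] ((372.5, 142.5), (27.0, 23.0), 90.0)
cell_flat 0.87 [199.8, 215.7, 252.5, 271.6]
   [[0.449, 0.261], [0.549, 0.174], [0.521, 0.143], [0.423, 0.231]] ((227.43792724609375, 241.44482421875), (19.349599838256836, 63.861976623535156), 41.633541107177734)
wrist [0.09173875 0.64757439 0.38465105] [[309.96871409839406, 0.0, 281.281941075819], [0.0, 309.96871409839406, 205.11506218523405], [0.0, 0.0, 1.0]] 0.015542664975987925
```

```bash
python3 - <<'E'
import cv2,numpy as np
t=cv2.imread("pics/top0.png");s=cv2.imread("pics/side0.png")
a=cv2.resize(t[120:290,190:460],None,fx=2.9,fy=1.75*1.657,interpolation=cv2.INTER_CUBIC)
cv2.imwrite("pics/a.png",a);print(a.shape)
b=cv2.resize(s[170:330,200:400],None,fx=3.7,fy=3.7,interpolation=cv2.INTER_CUBIC);cv2.imwrite("pics/b.png",b)
E
```

```text
(493, 783, 3)
```

View pics/a.png

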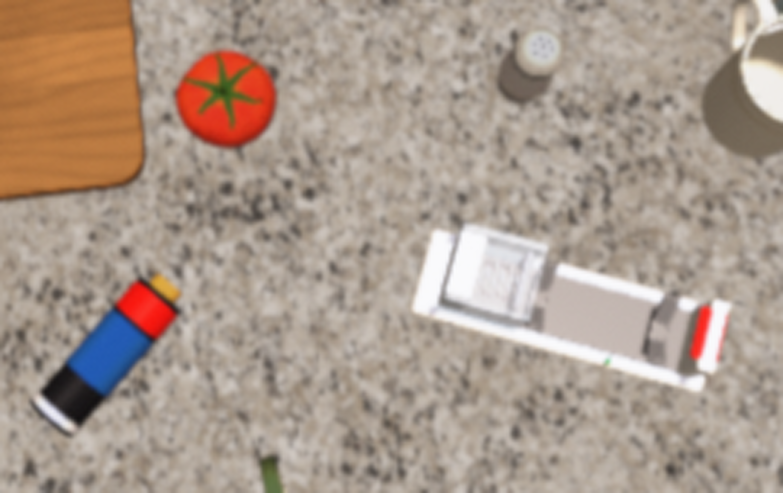

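View pics/b.png

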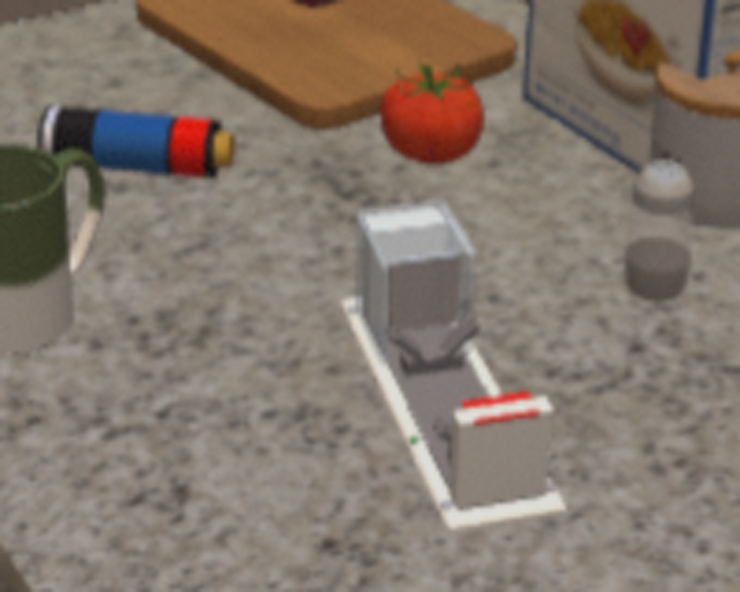

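The top view shows the stick at crop (105,355), with its nub at (165,288) and its flat end at (55,415). The dock's hood is at crop (500,275) and the lip at (703,332). So the dock's +x runs roughly along world +y, about 72° of yaw, and the stick's yaw is about 138°. In the side view, the hood is at (415,290) and the lip at (500,405).

Emit:
play_rows(
  steps=[
    [[-0.035,-0.0274,0.004,0,0,0.0,0.087],[-0.035,-0.0274,0.004,0,0,0.04,0.087],[-0.035,-0.0274,0.004,0,0,0,0.087],[-0.035,-0.0274,0.004,0,0,0,0.087],[-0.035,-0.0274,0.004,0,0,0,0.087],[-0.035,-0.0274,0.004,0,0,0,0.087],[-0.035,-0.0274,0.004,0,0,0,0.087],[-0.035,-0.0274,0.004,0,0,0,0.087],[-0.035,-0.0274,0.004,0,0,0,0.087],[-0.035,-0.0274,0.004,0,0,0,0.087],[-0.035,-0.0274,0.004,0,0,0,0.087],[-0.035,-0.0274,0.004,0,0,0,0.087]],
  ],
)

```text
time_s: 2.25
tool_pos: [0.4751, 0.1902, 0.1749]
tool_rot: [179.9, 0.0, 162.8]
force: [1.2, 0.4, 0.3]
grip_width: 0.0871
grasp_force: 0.0
```

Emit:
play_rows(
  steps=[
    [[0,0,0,0,0,0.14,0.087],[0,0,0,0,0,0.14,0.087],[0,0,0,0,0,0.14,0.087],[0,0,0,0,0,0,0.087],[0,0,0,0,0,0,0.087]],
  ],
)

```text
time_s: 2.75
tool_pos: [0.4742, 0.1917, 0.1747]
tool_rot: [180.0, 0.0, 138.9]
force: [0.4, -0.1, -0.6]
grip_width: 0.0874
grasp_force: 0.0
```

```bash
cat >> h.py <<'E'
def tgt(P,yaw,tilt=0):
    o=get_obs();Rc=R.from_euler('xyz',o["tool_rot"],degrees=True)
    Rt=R.from_euler('xyz',[180,0,yaw],degrees=True)*R.from_rotvec([0,-np.radians(tilt),0])
    print("t",o["time_s"],"tcp",o["tool_pos"].round(4),o["tool_rot"].round(2),"F",o["force"].round(1),"w",round(o["grip_width"],4),o["grasp_force"])
    print("shift tool",Rc.inv().apply(np.array(P)-o["tool_pos"]).round(4),"turn",(Rc.inv()*Rt).as_rotvec().round(4))
E
python3 - <<'E'
from h import *
c=read_camera("wrist");cv2.imwrite("pics/w1.png",c["frame"][:,:,::-1])
for d in silhouettes("wrist","cell")[:1]:
    r=cv2.minAreaRect(cv2.findNonZero(d["pixels"].astype(np.uint8)))
    b=[onz(c,*q,.02)[:2] for q in cv2.boxPoints(r)];print(d["p"],d["extent"],np.round(b,3).tolist(),np.mean(b,0))
    hsv=cv2.cvtColor(c["frame"],cv2.COLOR_RGB2HSV)
    for n,m in (("red",((hsv[...,0]<8)|(hsv[...,0]>172))&(hsv[...,1]>150)),("blue",(hsv[...,0]>100)&(hsv[...,0]<125)&(hsv[...,1]>120))):
        m=m&cv2.dilate(d["pixels"].astype(np.uint8),np.ones((5,5))).astype(bool);v,u=np.nonzero(m)
        r=cv2.minAreaRect(cv2.findNonZero(m.astype(np.uint8)));print(n,m.sum(),onz(c,u.mean(),v.mean(),.038).round(4),r)
tgt([.487,.2015,.1],138)
E
```

```text
0.92 [276.5, 131.2, 316.2, 257.0] [[0.425, 0.228], [0.451, 0.258], [0.556, 0.171], [0.527, 0.138]] [0.48958717 0.19853214]
red 762 [0.5154 0.1737 0.038 ] ((294.3960876464844, 234.82485961914062), (35.32650375366211, 24.675453186035156), 1.7899105548858643)
blue 1758 [0.4851 0.2001 0.038 ] ((295.0, 187.5), (71.0, 36.0), 90.0)
t 2.85 tcp [0.4742 0.1918 0.1747] [1.7999e+02 1.0000e-02 1.3885e+02] F [ 0.6  0.2 -0. ] w 0.0869 0.0
shift tool [-0.0032  0.0157  0.0747] turn [0.0002 0.0001 0.0149]
```

View pics/w1.png

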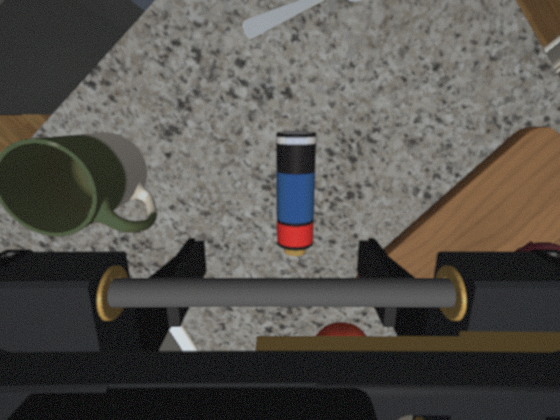

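The wrist view shows the stick upright in the frame, from its flat end at (296,135) to its nub at (295,250), so it lines up with the tool. The mug handle at (150,215) stays clear of the gripper body. Descending now.

Emit:
play_rows(
  steps=[
    [[-0.0095,0.0138,0.02,0,0,0,0.087],[0,0,0.03,0,0,0,0.087],[0,0,0.03,0,0,0,0.087],[0,0,0.03,0,0,0,0.087],[0,0,0.03,0,0,0,0.087],[0,0,0.02,0,0,0,0.087],[0,0,0.01,0,0,0,0.087],[0,0,0,0,0,0,0.087],[0,0,0,0,0,0,0.03],[0,0,0,0,0,0,0.03],[0,0,0,0,0,0,0.03],[0,0,0,0,0,0,0.03]],
  ],
  force=45,
)

```text
time_s: 4.05
tool_pos: [0.491, 0.1961, 0.0054]
tool_rot: [179.9, 0.0, 138.7]
force: [-0.5, -0.2, -0.1]
grip_width: 0.0628
grasp_force: 0.0
```

Emit:
play_rows(
  steps=[
    [[0,0,0,0,0,0,0.03],[0,0,0,0,0,0,0.03],[0,0,0,0,0,0,0.03],[0,0,0,0,0,0,0.03],[0,0,0,0,0,0,0.03],[0,0,0,0,0,0,0.03]],
  ],
  force=45,
)

```text
time_s: 4.65
tool_pos: [0.4906, 0.1958, 0.0046]
tool_rot: [180.0, 0.0, 138.7]
force: [0.0, 1.2, 0.5]
grip_width: 0.0388
grasp_force: 45.0
```

```bash
python3 - <<'E'
from h import *
c=read_camera("top");f=c["frame"];hsv=cv2.cvtColor(f,cv2.COLOR_RGB2HSV).astype(int)
tgt([.52,-.13,.2],72.5)
# base plate corners (crop guesses) on z=.006
for q in [(437,228),(413,312),(700,390),(730,302)]:
    print(q,onz(c,q[0]/2.9+190,q[1]/2.9+120,.006).round(4))
w=((hsv[...,2]>215)&(hsv[...,1]<30))[185:265,325:450]
for r in w[::1]: print("".join("#" if k else "." for k in r))
E
```

```text
t 4.7 tcp [0.4906 0.1958 0.0046] [179.99   0.   138.71] F [-0.5 -1.4  0.8] w 0.0393 44.9989128112793
shift tool [-0.2371 -0.2253 -0.1954] turn [ 2.0000e-04 -1.0000e-04  1.1555e+00]
(437, 228) [ 0.5753 -0.0368  0.006 ]
(413, 312) [ 0.5133 -0.0176  0.006 ]
(700, 390) [ 0.4546 -0.221   0.006 ]
(730, 302) [ 0.5178 -0.2464  0.006 ]
.............................................................................................................................
.............................................................................................................................
.........................................................#...................................................................
.............................................................................................................................
.............................................................................................................................
.............................................................................................................................
...............
[... 8608 characters left out ...]
......................................................................
.............................................................................................................................
.............................................................................................................................
.............................................................................................................................
.............................................................................................................................
.............................................................................................................................
```

Emit:
play_rows(
  steps=[
    [[0,0,-0.03,0,0,0,0.03],[0,0,-0.04,0,0,0,0.03],[0,0,-0.048,0,0,0,0.03],[0,0,-0.048,0,0,0,0.03],[0,0,-0.034,0,0,0,0.03],[-0.0322,-0.0356,0,0,0,0,0.03],[-0.0322,-0.0356,0,0,0,0,0.03],[-0.0322,-0.0356,0,0,0,0,0.03],[-0.0322,-0.0356,0,0,0,0,0.03],[-0.0322,-0.0356,0,0,0,0,0.03],[-0.0322,-0.0356,0,0,0,0,0.03],[-0.0322,-0.0356,0,0,0,0,0.03]],
  ],
)

```text
time_s: 5.9
tool_pos: [0.4946, -0.142, 0.2043]
tool_rot: [180.0, -0.0, 138.7]
force: [0.7, 0.2, -1.3]
grip_width: 0.0395
grasp_force: 45.0
```

Emit:
play_rows(
  steps=[
    [[-0.0322,-0.0356,0,0,0,0,0.03],[0,0,0,0,0,0.1264,0.03],[0,0,0,0,0,0.1264,0.03],[0,0,0,0,0,0.1264,0.03],[0,0,0,0,0,0.1264,0.03],[0,0,0,0,0,0.1264,0.03],[0,0,0,0,0,0.1264,0.03],[0,0,0,0,0,0.1264,0.03],[0,0,0,0,0,0.1264,0.03],[0,0,0,0,0,0.1264,0.03],[0,0,0,0,0,0,0.03]],
  ],
)

```text
time_s: 7.0
tool_pos: [0.4956, -0.1881, 0.204]
tool_rot: [-179.9, 0.0, 73.5]
force: [-0.6, 0.3, -0.9]
grip_width: 0.039
grasp_force: 45.0
```

```bash
python3 - <<'E'
from h import *
c=read_camera("wrist");cv2.imwrite("pics/w2.png",c["frame"][:,:,::-1])
tgt([.5138,-.1303,.2],73.5)
np.savez("w2.npz",**{k:np.array(v) for k,v in c.items()})
c=read_camera("side");np.savez("s2.npz",**{k:np.array(v) for k,v in c.items()})
E
```

```text
t 7.05 tcp [ 0.4957 -0.1881  0.2041] [-179.95    0.     73.67] F [-0.3 -0.2 -1.5] w 0.0392 44.99872148036957
shift tool [0.0606 0.0012 0.0041] turn [-0.0009  0.      0.003 ]
```

View pics/w2.png

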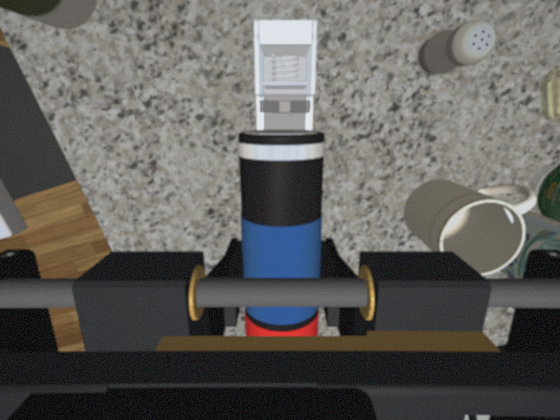

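The dock lies straight ahead in the wrist view: hood cols 254–317, rows 20–95, saddle at row 107. The held stick's flat end is at (281,135) and lines up with it.

```bash
python3 - <<'E'
from h import *
c=dict(np.load("w2.npz"));c["k1"]=float(c["k1"])
g=cv2.resize(c["frame"][10:135,230:340,::-1],None,fx=4.7,fy=4.7,interpolation=cv2.INTER_CUBIC);cv2.imwrite("pics/w2z.png",g)
T=np.array([.4957,-.1881]);a=np.radians(73.6)
def tf(u,v,z):
    p=onz(c,u,v,z)[:2]-T;return np.round([np.cos(a)*p[0]+np.sin(a)*p[1],np.sin(a)*p[0]-np.cos(a)*p[1]],4)
gr=cv2.cvtColor(c["frame"],cv2.COLOR_RGB2GRAY)
for r in (25,40,60,80,120):print(r,gr[r,248:324:1].tolist())
for r in(130,150,180):print(r,gr[r,234:330].tolist())
print("stick flat",tf(240,140,.22),tf(323,140,.22),tf(244,215,.22),tf(321,215,.22))
print("hood",tf(254,25,.075),tf(317,25,.075))
print(tf(281.5,100,.036))
E
```

```text
25 [144, 143, 134, 131, 132, 169, 208, 223, 225, 219, 209, 213, 224, 227, 227, 225, 224, 227, 226, 225, 226, 227, 228, 226, 225, 226, 226, 225, 227, 227, 225, 226, 224, 225, 227, 225, 226, 226, 226, 227, 224, 226, 228, 227, 226, 226, 227, 226, 227, 225, 224, 227, 227, 225, 227, 226, 226, 226, 225, 227, 226, 226, 224, 217, 198, 215, 224, 218, 203, 171, 149, 143, 137, 135, 140, 130]
40 [130, 126, 122, 130, 142, 164, 198, 221, 222, 217, 201, 202, 220, 228, 227, 228, 228, 227, 226, 226, 226, 227, 228, 225, 229, 227, 227, 228, 228, 226, 226, 227, 227, 228, 227, 227, 225, 228, 225, 228, 227, 228, 227, 228, 227, 228, 228, 228, 227, 229, 228, 224, 227, 227, 227, 228, 228, 227, 226, 227, 229, 228, 225, 216, 204, 220, 221, 215, 193, 165, 148, 135, 114, 105, 96, 97]
60 [147, 144, 135, 134, 140, 154, 180, 218, 226, 227, 213, 200, 189, 188, 186, 188, 196, 194, 194, 198, 192, 194, 189, 182, 175, 174, 178, 180, 183, 185, 192, 186, 187, 190, 192, 194, 191, 187, 184, 187, 189, 191, 188, 184, 187, 183, 185, 181, 187, 182, 186, 192, 193, 191, 195, 192, 191, 188, 179, 186, 188, 188, 189, 203, 220, 225, 
[... 1610 characters left out ...]
6, 206, 209, 210, 214, 214, 209, 209, 206, 205, 206, 200, 198, 203, 200, 200, 201, 196, 189, 189, 179, 176, 171, 170, 159, 154, 140, 130, 123, 130, 132, 133, 129]
180 [150, 158, 161, 165, 154, 128, 79, 45, 25, 34, 25, 34, 30, 32, 31, 39, 23, 35, 33, 36, 35, 39, 32, 39, 30, 39, 36, 42, 42, 35, 38, 38, 49, 46, 37, 46, 45, 48, 48, 52, 51, 50, 56, 49, 59, 49, 53, 53, 55, 51, 49, 46, 39, 47, 42, 40, 47, 40, 47, 42, 34, 34, 37, 36, 38, 25, 29, 39, 31, 37, 37, 41, 30, 34, 43, 34, 37, 36, 33, 38, 31, 30, 28, 41, 35, 31, 34, 39, 72, 107, 119, 124, 119, 117, 128, 126]
stick flat [ 0.0657 -0.0192] [0.0657 0.0192] [ 0.0292 -0.0186] [0.0292 0.0195]
hood [ 0.1477 -0.0228] [0.1476 0.0296]
[ 0.0903 -0.    ]
```

View pics/w2z.png

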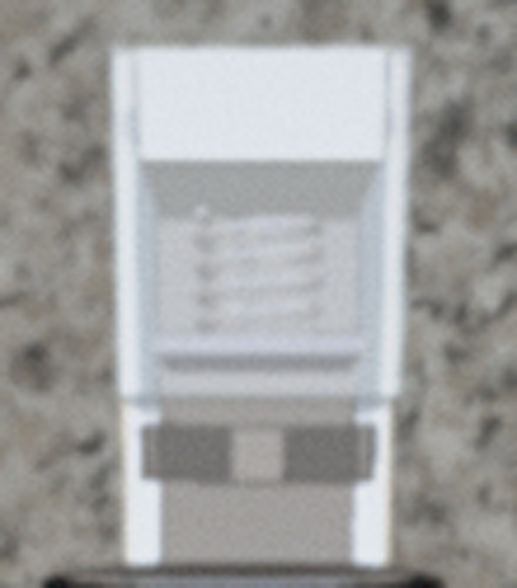

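The zoom shows the hood's front edge at crop row 397 (picture row 94.5). The spring plate's top edge is at crop rows 335–352, and the V saddle spans crop rows 424–480 (picture rows 100–112).

```bash
python3 - <<'E'
from h import *
c=dict(np.load("w2.npz"));c["k1"]=float(c["k1"])
T=np.array([.4957,-.1881]);a=np.radians(73.6)
def tf(u,v,z):
    p=onz(c,u,v,z)[:2]-T;return np.round([np.cos(a)*p[0]+np.sin(a)*p[1],np.sin(a)*p[0]-np.cos(a)*p[1]],4)
print("hoodfront-53",tf(285,94.5,.075)-[.053,0]);print("saddle-50",tf(284,100.2,.036)-[.05,0],"-38",tf(284,112.2,.036)-[.038,0])
print("plate face-61",tf(285,85,.069)-[.061,0],"floor",tf(284.2,120,.006),"plate end-107.5",tf(285,20,.006)-[.1075,0])
print("hood c",tf(285.3,30,.075))
print("flat top",tf(281.5,131,.24),tf(281.5,133,.236),tf(281.5,135,.22))
s=dict(np.load("s2.npz"));s["k1"]=float(s["k1"]);print(-np.array(c["view"])[:3,:3].T@np.array(c["view"])[:3,3])
E
```

```text
hoodfront-53 [0.0404 0.0031]
saddle-50 [0.0401 0.0025] -38 [0.0406 0.0025]
plate face-61 [0.0407 0.0031] floor [0.0703 0.0029] plate end-107.5 [0.0613 0.0037]
hood c [0.144  0.0032]
flat top [0.0708 0.    ] [0.0698 0.    ] [0.068 0.   ]
[ 0.51771394 -0.11375667  0.36608436]
```

Emit:
play_rows(
  steps=[
    [[-0.033,0.003,0,0,0,0,0.03],[0,0,0,0,-0.1163,0,0.03],[0,0,0,0,-0.1163,0,0.03],[0,0,0,0,-0.1164,0,0.03],[0.0093,0,0.0256,0,0,0,0.03],[0.0093,0,0.0256,0,0,0,0.03],[0.0093,0,0.0256,0,0,0,0.03],[0.0093,0,0.0256,0,0,0,0.03],[0,0,0,0,0,0,0.03],[0,0,0,0,0,0,0.03]],
  ],
)

```text
time_s: 8.1
tool_pos: [0.4895, -0.221, 0.0959]
tool_rot: [-179.9, 20.0, 73.6]
force: [0.6, 0.2, -1.0]
grip_width: 0.039
grasp_force: 45.0
```

```bash
cat >> h.py <<'E'
DO=np.array([.4957,-.1881]);A=np.radians(73.6);X=np.array([np.cos(A),np.sin(A)]);Y=np.array([np.sin(A),-np.cos(A)])
def dk(p): # cradle frame: x along, y = tool y (=-dock y)
    d=np.array(p)[:2]-DO;return np.array([d@X-.0405,d@Y-.003,p[2]])
def st():
    o=get_obs();Rc=R.from_euler('xyz',o["tool_rot"],degrees=True)
    M=np.c_[np.r_[X,0],np.r_[Y,0],[0,0,1]]
    p=o["tool_pos"]+Rc.apply([.005,0,-.0154])
    print("t",round(o["time_s"],2),"cell in cradle mm",(dk(p)*1e3).round(1),"axis x",(M.T@Rc.apply([1,0,0])).round(3),"F dock",(M.T@o["force"]).round(2),"tq",o["wrist_torque"].round(2))
E
python3 - <<'E'
from h import *
st()
c=read_camera("wrist");cv2.imwrite("pics/w3.png",c["frame"][:,:,::-1])
for u,v,z in [(0,0,0)]: pass
np.savez("w3.npz",**{k:np.array(v) for k,v in c.items()})
c=read_camera("top");np.savez("t3.npz",**{k:np.array(v) for k,v in c.items()})
E
```

```text
t 8.1 cell in cradle mm [-63.8   0.3 108.7] axis x [ 0.939 -0.    -0.343] F dock [ 0.36  0.56 -0.99] tq [ 0.37 -0.11  0.06]
```

View pics/w3.png

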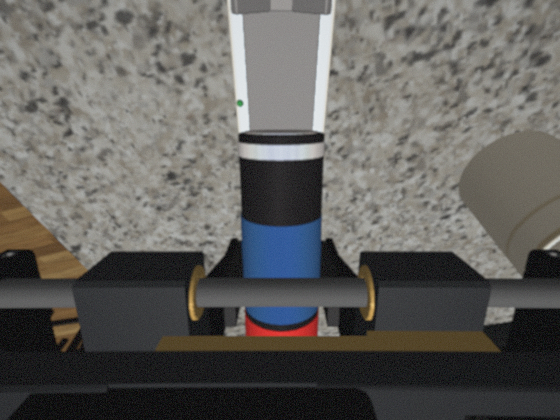

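The wrist view shows the dock floor running straight ahead, with the saddle at row 5 spanning cols 232–332 and centred on about col 282. The stick is at col 281.5, so it lines up.

```bash
python3 - <<'E'
from h import *
c=dict(np.load("w3.npz"));c["k1"]=float(c["k1"])
gr=cv2.cvtColor(c["frame"],cv2.COLOR_RGB2GRAY).astype(int)
for r in (4,50,80,115):
    row=np.r_[gr[r]];d=np.diff(cv2.GaussianBlur(row.astype(np.float32)[None],(5,1),1)[0]);
    k=[i for i in range(222,345) if abs(d[i])>7 and abs(d[i])==max(abs(d[i-3:i+4]))]
    print(r,[(i+.5,round(float(d[i]))) for i in k])
    for u,z in [(i+.5,.006) for i in k]+[(i+.5,.036) for i in k if r==4]: print("   ",u,z,(dk(onz(c,u,r,z))*1e3).round(1))
E
```

```text
4 [(230.5, -30), (270.5, 13), (291.5, -13), (331.5, 32)]
    230.5 0.006 [ 40.6 -29.4   6. ]
    270.5 0.006 [40.6 -6.2  6. ]
    291.5 0.006 [40.6  6.   6. ]
    331.5 0.006 [40.6 29.3  6. ]
    230.5 0.036 [ 42.5 -25.3  36. ]
    270.5 0.036 [42.6 -5.3 36. ]
    291.5 0.036 [42.6  5.3 36. ]
    331.5 0.036 [42.5 25.3 36. ]
50 [(231.5, 19), (244.5, -28), (317.5, 30), (330.5, -35)]
    231.5 0.006 [ 16.5 -31.2   6. ]
    244.5 0.006 [ 16.5 -23.    6. ]
    317.5 0.006 [16.5 22.9  6. ]
    330.5 0.006 [16.5 31.   6. ]
80 [(226.5, 8), (233.5, 18), (245.5, -26), (315.5, 27), (327.5, -22)]
    226.5 0.006 [ -1.5 -36.3   6. ]
    233.5 0.006 [ -1.5 -31.6   6. ]
    245.5 0.006 [ -1.5 -23.7   6. ]
    315.5 0.006 [-1.5 22.8  6. ]
    327.5 0.006 [-1.5 30.8  6. ]
115 [(236.5, 32), (248.5, -28), (313.5, 27), (325.5, -28), (331.5, 13), (339.5, 11)]
    236.5 0.006 [-25.2 -31.7   6. ]
    248.5 0.006 [-25.2 -23.2   6. ]
    313.5 0.006 [-25.2  23.    6. ]
    325.5 0.006 [-25.2  31.5   6. ]
    331.5 0.006 [-25.2  35.7   6. ]
    339.5 0.006 [-25.2  41.4   6. ]
```

Emit:
play_rows(
  steps=[
    [[0.0073,0,0.02,0,0,0,0.03],[0,0,0,0,0,0,0.03],[0.01,0,0,0,0,0,0.03],[0.01,0,0,0,0,0,0.03],[0.01,0,0,0,0,0,0.03],[0.01,0,0,0,0,0,0.03],[0.01,0,0,0,0,0,0.03],[0,0,0,0,0,0,0.03],[0,0,0,0,0,0,0.03]],
  ],
)

```text
time_s: 9.1
tool_pos: [0.5029, -0.1756, 0.0572]
tool_rot: [-180.0, 20.0, 73.6]
force: [0.9, 0.4, -0.9]
grip_width: 0.0394
grasp_force: 45.0
```

```bash
python3 -c "
from h import *;st()"
```

```text
t 9.1 cell in cradle mm [-16.5   0.4  69.9] axis x [ 0.94   0.    -0.342] F dock [ 0.59  0.73 -0.87] tq [ 0.36 -0.05 -0.  ]
```

Emit:
play_rows(
  steps=[
    [[0.002,0,0,0,0,0,0.03],[0.002,0,0,0,0,0,0.03],[0.002,0,0,0,0,0,0.03],[0,0,0,0,0,0,0.03],[0,0,0,0,0,0,0.03]],
  ],
)

```text
time_s: 9.6
tool_pos: [0.5045, -0.1703, 0.0552]
tool_rot: [180.0, 20.0, 73.5]
force: [-0.0, 0.0, -1.0]
grip_width: 0.0388
grasp_force: 45.0
```

Emit:
play_rows(
  steps=[
    [[0.002,0,0,0,0,0,0.03],[0,0,0,0,0,0,0.03],[0,0,0,0,0,0,0.03]],
  ],
)

```text
time_s: 9.9
tool_pos: [0.505, -0.1684, 0.0545]
tool_rot: [-180.0, 20.0, 73.5]
force: [1.1, 0.0, -1.5]
grip_width: 0.0391
grasp_force: 45.0
```

Emit:
play_rows(
  steps=[
    [[0.002,0,0,0,0,0,0.03],[0,0,0,0,0,0,0.03],[0,0,0,0,0,0,0.03]],
  ],
)

```text
time_s: 10.2
tool_pos: [0.5056, -0.1666, 0.0538]
tool_rot: [-180.0, 20.0, 73.5]
force: [0.5, 0.1, -1.1]
grip_width: 0.0389
grasp_force: 45.0
```

Emit:
play_rows(
  steps=[
    [[0.002,0,0,0,0,0,0.03],[0,0,0,0,0,0,0.03],[0,0,0,0,0,0,0.03]],
  ],
)

```text
time_s: 10.5
tool_pos: [0.5059, -0.1654, 0.0532]
tool_rot: [-180.0, 20.0, 73.5]
force: [-0.6, -1.5, -1.4]
grip_width: 0.0393
grasp_force: 45.0
```

```bash
python3 -c "
from h import *;st()"
```

```text
t 10.5 cell in cradle mm [-5.9  0.4 66. ] axis x [ 0.94   0.002 -0.343] F dock [-1.59 -0.14 -1.38] tq [-0.02  0.06  0.02]
```

Emit:
play_rows(
  steps=[
    [[0.002,0,0,0,0,0,0.03],[0.002,0,0,0,0,0,0.03],[0.002,0,0,0,0,0,0.03],[0,0,0,0,0,0,0.03],[0,0,0,0,0,0,0.03]],
  ],
)

```text
time_s: 11.0
tool_pos: [0.5075, -0.1602, 0.0512]
tool_rot: [180.0, 20.1, 73.5]
force: [-0.6, -5.8, 1.2]
grip_width: 0.0393
grasp_force: 45.0
```

Emit:
play_rows(
  steps=[
    [[0.002,0,0,0,0,0,0.03],[0.002,0,0,0,0,0,0.03],[0,0,0,0,0,0,0.03],[0,0,0,0,0,0,0.03]],
  ],
)

```text
time_s: 11.4
tool_pos: [0.5084, -0.1573, 0.05]
tool_rot: [-180.0, 20.1, 73.5]
force: [-2.4, -7.2, 0.1]
grip_width: 0.0389
grasp_force: 45.0
```

```bash
python3 -c "
from h import *;st()"
```

```text
t 11.4 cell in cradle mm [ 2.6  0.5 62.8] axis x [ 0.939  0.002 -0.344] F dock [-7.56 -0.29  0.11] tq [-0.95  0.33  0.05]
```

Emit:
play_rows(
  steps=[
    [[0.002,0,-0.0004,0,0,0,0.03],[0.002,0,-0.0004,0,0,0,0.03],[0,0,0,0,0,0,0.03],[0,0,0,0,0,0,0.03]],
  ],
)

```text
time_s: 11.8
tool_pos: [0.5092, -0.1541, 0.0496]
tool_rot: [-180.0, 20.2, 73.4]
force: [-2.8, -7.6, 1.5]
grip_width: 0.039
grasp_force: 45.0
```

Emit:
play_rows(
  steps=[
    [[0.0015,0,-0.0003,0,0,0,0.03],[0,0,0,0,0,0,0.03],[0,0,0,0,0,0,0.03]],
  ],
)

```text
time_s: 12.1
tool_pos: [0.5096, -0.153, 0.0494]
tool_rot: [-180.0, 20.2, 73.4]
force: [-2.1, -6.7, 2.1]
grip_width: 0.0391
grasp_force: 45.0
```

```bash
python3 -c "
from h import *;st()"
```

```text
t 12.1 cell in cradle mm [ 7.1  0.4 62.2] axis x [ 0.939  0.003 -0.345] F dock [-7.02 -0.1   2.12] tq [-1.28  0.37  0.01]
```

Emit:
play_rows(
  steps=[
    [[0.0012,0,-0.0003,0,0,0,0.03],[0,0,0,0,0,0,0.03],[0,0,0,0,0,0,0.03]],
  ],
)

```text
time_s: 12.4
tool_pos: [0.5099, -0.152, 0.0494]
tool_rot: [-180.0, 20.2, 73.4]
force: [-1.7, -8.0, 2.4]
grip_width: 0.039
grasp_force: 45.0
```

Emit:
play_rows(
  steps=[
    [[0.0012,0,-0.0003,0,0,0,0.03],[0,0,0,0,0,0,0.03],[0,0,0,0,0,0,0.03]],
  ],
)

```text
time_s: 12.7
tool_pos: [0.5101, -0.151, 0.0493]
tool_rot: [-180.0, 20.2, 73.4]
force: [-2.2, -7.5, 2.5]
grip_width: 0.0387
grasp_force: 45.0
```

```bash
python3 -c "
from h import *;st()"
```

```text
t 12.7 cell in cradle mm [ 9.1  0.4 62. ] axis x [ 0.939  0.003 -0.345] F dock [-7.8  -0.    2.54] tq [-1.44  0.51 -0.02]
```

Emit:
play_rows(
  steps=[
    [[0.001,0,-0.0003,0,0,0,0.03],[0,0,0,0,0,0,0.03],[0,0,0,0,0,0,0.03]],
  ],
)

```text
time_s: 13.0
tool_pos: [0.5104, -0.1502, 0.0493]
tool_rot: [-180.0, 20.2, 73.4]
force: [-2.0, -10.1, 2.2]
grip_width: 0.0389
grasp_force: 45.0
```

Emit:
play_rows(
  steps=[
    [[0.001,0,-0.0003,0,0,0,0.03],[0,0,0,0,0,0,0.03],[0,0,0,0,0,0,0.03]],
  ],
)

```text
time_s: 13.3
tool_pos: [0.5106, -0.1494, 0.0492]
tool_rot: [-180.0, 20.2, 73.4]
force: [-3.3, -9.6, 3.7]
grip_width: 0.0392
grasp_force: 45.0
```

```bash
python3 -c "
from h import *;st()
c=read_camera('side');cv2.imwrite('pics/s4.png',cv2.resize(c['frame'][190:320,270:400,::-1],None,fx=4.5,fy=4.5,interpolation=cv2.INTER_CUBIC))"
```

```text
t 13.3 cell in cradle mm [10.8  0.4 61.9] axis x [ 0.938  0.003 -0.346] F dock [-10.11  -0.51   3.71] tq [-1.53  0.5   0.02]
```

View pics/s4.png

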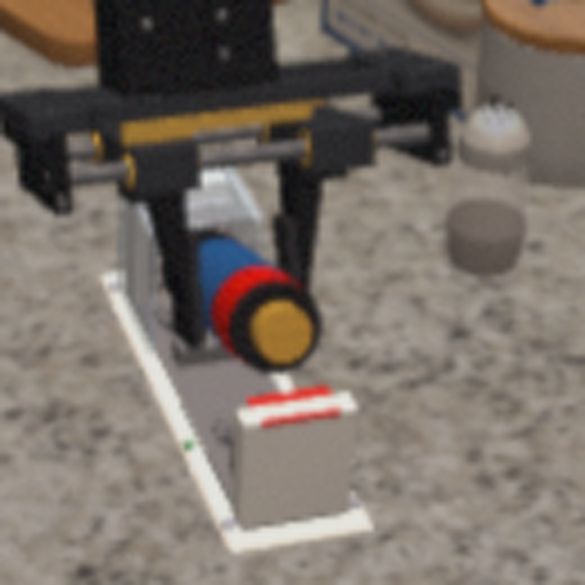

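The side view shows the stick tilted in under the hood, with the nub (crop 282,330) clear above and inside the red lip (crop 290,400). I'll check the wrist view for slip.

```bash
python3 - <<'E'
from h import *
b=dict(np.load("w3.npz"))["frame"];c=read_camera("wrist");f=c["frame"]
for n,i in(("old",b),("new",f)):
    g=i.astype(int);print(n,[tuple(g[r,281]) [0:3:2] for r in range(210,226,2)],g[125:170:3,281].sum(1).tolist(), g[300:330:2,281].tolist()[:0])
    hs=cv2.cvtColor(i,cv2.COLOR_RGB2HSV);m=(hs[...,0]>100)&(hs[...,0]<125)&(hs[...,1]>120);print(n,"blue top",np.nonzero(m[:,281])[0][:2])
    r=((hs[...,0]<8)|(hs[...,0]>172))&(hs[...,1]>150);print("red",np.nonzero(r[240:,281])[0][:2]+240)
for u,v,z in((284,94,.075),): pass
cv2.imwrite("pics/w5.png",cv2.resize(f[60:240,190:380,::-1],None,fx=3,fy=3,interpolation=cv2.INTER_CUBIC))
st()
E
```

```text
old [(np.int64(48), np.int64(48)), (np.int64(52), np.int64(52)), (np.int64(39), np.int64(36)), (np.int64(44), np.int64(44)), (np.int64(45), np.int64(42)), (np.int64(43), np.int64(46)), (np.int64(49), np.int64(47)), (np.int64(42), np.int64(41))] [420, 411, 241, 373, 102, 137, 151, 622, 642, 634, 628, 637, 268, 109, 131] []
old blue top [226 227]
red [331 332]
new [(np.int64(61), np.int64(66)), (np.int64(44), np.int64(45)), (np.int64(32), np.int64(35)), (np.int64(35), np.int64(36)), (np.int64(45), np.int64(45)), (np.int64(41), np.int64(44)), (np.int64(42), np.int64(42)), (np.int64(34), np.int64(34))] [444, 430, 428, 423, 432, 545, 549, 556, 602, 598, 612, 611, 601, 353, 355] []
new blue top [229 230]
red [331 332]
t 13.4 cell in cradle mm [10.8  0.4 61.9] axis x [ 0.938  0.003 -0.346] F dock [-9.76 -0.36  3.64] tq [-1.55  0.53  0.01]
```

View pics/w5.png

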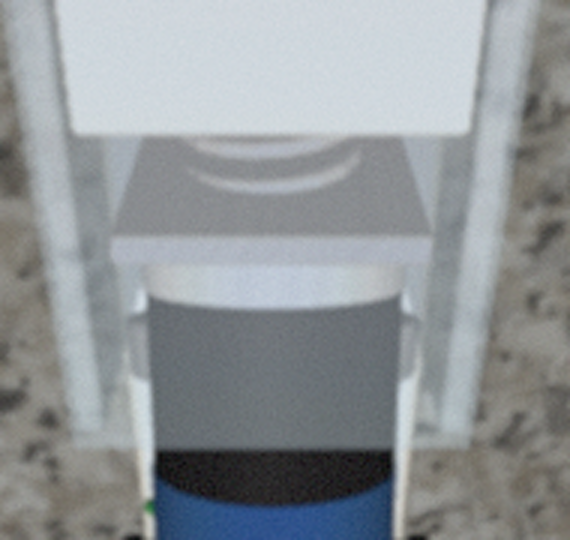

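```bash
python3 - <<'E'
from h import *
c=read_camera("wrist")
for n,u,v,z in(("plate front top",281,60+263/3,.069),("plate rear top",281,60+236/3,.069),("hood front top",281,60+447/3,.075),("hood front low",281,60+432/3,.071)):print(n,(dk(onz(c,u,v,z))*1e3).round(1))
for p in [(-.059,0,.0605)]:pass
E
```

```text
plate front top [77.8  0.4 69. ]
plate rear top [81.4  0.4 69. ]
hood front top [53.7  0.3 75. ]
hood front low [53.2  0.3 71. ]
```

```bash
python3 - <<'E'
from h import *
c=np.array([.0037,0,-.0154])
def Rt(t): # cradle frame x,z
    t=np.radians(t);xt=np.array([np.cos(t),0,-np.sin(t)]);zt=np.array([-np.sin(t),0,-np.cos(t)]);return np.c_[xt,[0,1,0],zt]
th=np.linspace(20.2,0,11)
C=lambda t:np.array([.0,0,.0433+(t/20.2)*(.0619-.0433)])
for a,b in zip(th[:-1],th[1:]):
    P=lambda t:C(t)-Rt(t)@c
    print((Rt(a).T@(P(b)-P(a))*1e3).round(2),np.radians(a-b).round(4))
E
```

```text
[1.19 0.   1.87] 0.0353
[1.13 0.   1.89] 0.0353
[1.06 0.   1.91] 0.0353
[1.   0.   1.92] 0.0353
[0.94 0.   1.94] 0.0353
[0.87 0.   1.95] 0.0353
[0.81 0.   1.96] 0.0353
[0.74 0.   1.97] 0.0353
[0.68 0.   1.98] 0.0353
[0.61 0.   1.98] 0.0353
```

Half the swing, with pauses, then a check.

Emit:
play_rows(
  steps=[
    [[0.0012,0,0.0019,0,0.0353,0,0.03],[0,0,0,0,0,0,0.03],[0.0011,0,0.0019,0,0.0353,0,0.03],[0,0,0,0,0,0,0.03],[0.0011,0,0.0019,0,0.0353,0,0.03],[0,0,0,0,0,0,0.03],[0,0,0,0,0,0,0.03]],
  ],
)

```text
time_s: 14.15
tool_pos: [0.5108, -0.1482, 0.0423]
tool_rot: [-180.0, 14.1, 73.4]
force: [-3.3, -8.5, 1.5]
grip_width: 0.0393
grasp_force: 45.0
```

```bash
cat >> h.py <<'E'
def chk():
    st();c=read_camera("wrist");i=c["frame"]
    hs=cv2.cvtColor(i,cv2.COLOR_RGB2HSV);m=(hs[...,0]>100)&(hs[...,0]<125)&(hs[...,1]>120)
    r=((hs[...,0]<8)|(hs[...,0]>172))&(hs[...,1]>150)
    print("blue top",np.nonzero(m[:,281])[0][:1],"red",np.nonzero(r[240:,281])[0][:1]+240)
    return i
E
python3 -c "
from h import *;chk()"
```

```text
t 14.15 cell in cradle mm [10.6  0.3 56. ] axis x [ 0.97   0.004 -0.244] F dock [-9.02 -0.73  1.47] tq [-1.71  0.41 -0.  ]
blue top [228] red [331]
```

Emit:
play_rows(
  steps=[
    [[0.001,0,0.0019,0,0.0353,0,0.03],[0,0,0,0,0,0,0.03],[0.0009,0,0.0019,0,0.0353,0,0.03],[0,0,0,0,0,0,0.03],[0.0009,0,0.002,0,0.0353,0,0.03],[0,0,0,0,0,0,0.03],[0,0,0,0,0,0,0.03]],
  ],
)

```text
time_s: 14.9
tool_pos: [0.5112, -0.1467, 0.0355]
tool_rot: [-180.0, 8.1, 73.4]
force: [-1.5, -8.7, -2.5]
grip_width: 0.0393
grasp_force: 45.0
```

```bash
python3 -c "
from h import *;chk()"
```

```text
t 14.9 cell in cradle mm [10.7  0.3 50.1] axis x [ 0.99   0.004 -0.14 ] F dock [-8.78  1.02 -2.45] tq [-1.81  0.38 -0.01]
blue top [227] red [331]
```

Emit:
play_rows(
  steps=[
    [[0.0008,0,0.002,0,0.0353,0,0.03],[0,0,0,0,0,0,0.03],[0.0007,0,0.002,0,0.0353,0,0.03],[0,0,0,0,0,0,0.03],[0.0007,0,0.002,0,0.0353,0,0.03],[0,0,0,0,0,0,0.03],[0,0,0,0,0,0,0.03]],
  ],
)

```text
time_s: 15.65
tool_pos: [0.5116, -0.1451, 0.0288]
tool_rot: [-180.0, 2.0, 73.4]
force: [-1.7, -8.4, -3.0]
grip_width: 0.0395
grasp_force: 45.0
```

```bash
python3 -c "
from h import *;chk()"
```

```text
t 15.65 cell in cradle mm [10.8  0.2 44. ] axis x [ 0.999  0.004 -0.035] F dock [-8.51  0.78 -3.01] tq [-2.08  0.42 -0.07]
blue top [226] red [331]
```

Emit:
play_rows(
  steps=[
    [[0.0006,0,0.0015,0,0.0353,0,0.03],[0,0,0,0,0,0,0.03],[0,0,0,0,0,0,0.03]],
  ],
)

```text
time_s: 16.0
tool_pos: [0.5117, -0.1446, 0.0272]
tool_rot: [-180.0, 0.0, 73.4]
force: [-2.4, -9.4, -3.7]
grip_width: 0.0393
grasp_force: 45.0
```

```bash
python3 -c "
from h import *;chk()
c=read_camera('side');cv2.imwrite('pics/s6.png',cv2.resize(c['frame'][190:320,270:400,::-1],None,fx=4.5,fy=4.5,interpolation=cv2.INTER_CUBIC))"
```

```text
t 16.0 cell in cradle mm [10.8  0.  42.6] axis x [ 1.     0.004 -0.   ] F dock [-9.73  0.33 -3.74] tq [-2.17  0.54 -0.05]
blue top [226] red [331]
```

View pics/s6.png

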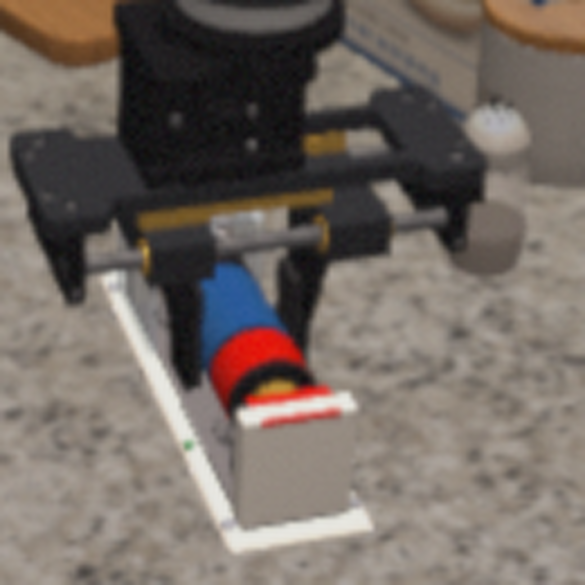

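The side view shows the nub (crop 280,385) down behind the red lip (crop 290,400). Next I let the spring push it home.

Emit:
play_rows(
  steps=[
    [[-0.002,0,0,0,0,0,0.03],[-0.002,0,0,0,0,0,0.03],[-0.002,0,0,0,0,0,0.03],[-0.002,0,0,0,0,0,0.03],[-0.001,0,0,0,0,0,0.03],[0,0,0,0,0,0,0.03],[0,0,0,0,0,0,0.03]],
  ],
)

```text
time_s: 16.8
tool_pos: [0.5097, -0.1513, 0.0272]
tool_rot: [-180.0, -0.1, 73.5]
force: [-1.3, -5.4, -4.7]
grip_width: 0.039
grasp_force: 45.0
```

```bash
python3 -c "
from h import *;chk()"
```

```text
t 16.8 cell in cradle mm [ 3.7  0.1 42.6] axis x [1.    0.002 0.002] F dock [-5.6   0.27 -4.74] tq [-1.47  0.36 -0.  ]
blue top [226] red [331]
```

Emit:
play_rows(
  steps=[
    [[-0.0015,0,0,0,0,0,0.03],[-0.001,0,0,0,0,0,0.03],[0,0,0,0,0,0,0.03],[0,0,0,0,0,0,0.03]],
  ],
)

```text
time_s: 17.25
tool_pos: [0.5092, -0.1533, 0.0273]
tool_rot: [-180.0, -0.1, 73.5]
force: [-1.4, -4.4, -3.6]
grip_width: 0.0386
grasp_force: 45.0
```

```bash
python3 -c "
from h import *;chk()"
```

```text
t 17.25 cell in cradle mm [ 1.7  0.1 42.7] axis x [1.    0.002 0.002] F dock [-4.59 -0.11 -3.61] tq [-1.3   0.44 -0.04]
blue top [226] red [331]
```

Emit:
play_rows(
  steps=[
    [[-0.0005,0,0,0,0,0,0.03],[0,0,0,0,0,0,0.03],[0,0,0,0,0,0,0.03]],
  ],
  force=5,
)

```text
time_s: 17.6
tool_pos: [0.5092, -0.1532, 0.0276]
tool_rot: [-180.0, -0.2, 73.5]
force: [-2.1, -4.3, -3.0]
grip_width: 0.0402
grasp_force: 5.0
```

Emit:
play_rows(
  steps=[
    [[0,0,0,0,0,0,0.044],[0,0,0,0,0,0,0.05],[0,0,0,0,0,0,0.06],[0,0,0,0,0,0,0.075],[0,0,0,0,0,0,0.075],[0,0,0,0,0,0,0.075],[0,0,0,0,0,0,0.075],[0,0,-0.01,0,0,0,0.075],[0,0,-0.02,0,0,0,0.075],[0,0,-0.03,0,0,0,0.075],[0,0,-0.04,0,0,0,0.075],[0,0,-0.04,0,0,0,0.075]],
  ],
)

```text
time_s: 18.8
tool_pos: [0.5091, -0.1536, 0.1699]
tool_rot: [-180.0, -0.2, 73.5]
force: [1.0, 0.6, 0.3]
grip_width: 0.0749
grasp_force: 0.0
```

Emit:
play_rows(
  steps=[
    [[-0.04,0,-0.03,0,0,0,0.075],[-0.04,0,0,0,0,0,0.075],[-0.02,0,0,0,0,0,0.075],[0,0,0,0,0,0,0.075]],
  ],
)

```text
time_s: 19.2
tool_pos: [0.4794, -0.2536, 0.1989]
tool_rot: [179.9, -0.2, 73.1]
force: [0.5, -0.1, 0.4]
grip_width: 0.075
grasp_force: 0.0
```

```bash
python3 - <<'E'
from h import *
st()
w=read_camera("wrist")["frame"][0:240,160:400,::-1];s=read_camera("side")["frame"][190:320,270:400,::-1]
a=cv2.resize(w,(390,390),interpolation=cv2.INTER_CUBIC);b=cv2.resize(s,(390,390),interpolation=cv2.INTER_CUBIC)
cv2.imwrite("pics/f7.png",np.hstack([a,b]))
E
```

```text
t 19.2 cell in cradle mm [-1.029e+02 -1.000e-01  2.143e+02] axis x [1.    0.008 0.003] F dock [0.05 0.47 0.39] tq [-0.17  0.06 -0.01]
```

View pics/f7.png

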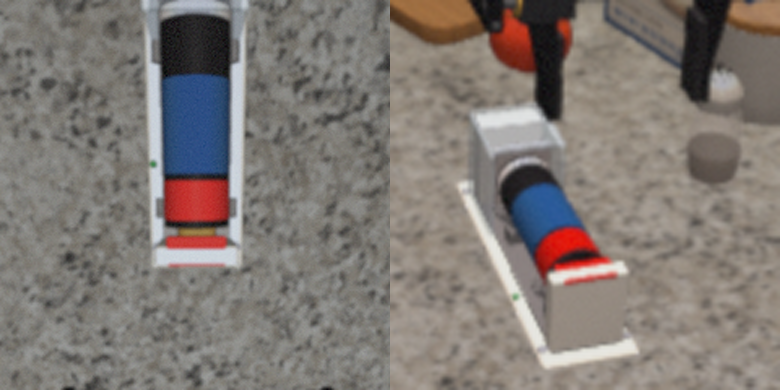

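The stick lies level and centred in its saddles, and the nub is under the red lip: wrist half (196,235), side half (580,262). About 4 mm of brass shows, as it should when home. Handing it in.

```bash
python3 -c "
from cell import *
print(sign_off())"
```

```text
the job is handed in; nothing more can be done
None
```

The battery stick is on charge: it lies level in its saddles with its flat end against the spring and its nub under the red lip, released and handed in at about 19 s of the 48 s. Sign-off returned no verdict, so this rests on my last pictures and force readings.

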